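# Clip two stripped copper tubes into the sample rack

## Robot

A 7-joint arm with a two-finger parallel gripper is mounted at the origin on a cart in front of the work surface, level with it; the furniture and walls round the work are solid. World frame = base frame: x ahead of the robot, y to its left, z up, the work surface at z = 0. Lengths are in mm, angles in rad, forces in N, time in s.
With the tool pointing down it reaches from about 400 to 875 mm from the base axis. Payload 6.5 kg.
Tool frame: the origin (TCP) lies between the finger pads; the fingertips stand 19 mm ahead of it and the grasp point (between the pads) is the TCP; z points along the fingers, y is the line along which they close (so a half turn about z gives the same grasp; the last joint's range is limited). The gripper opens to 85 mm and grips with 20 to 120 N. Pads are 22 mm wide; open, the fingers measure 114 mm over their backs; the gripper's body (76 mm by 85 mm) begins 54 mm behind the grasp point. The pads swing forward as they close: fully open they stand 13 mm farther back than shut.
Start: joints at [1.191, 0.536, -0.004, 1.538, 0.003, 1.067, -0.071], TCP at [200.634, -618.252, 218.29] pointing down, gripper open.
Joint ranges: [-2.7, 2.7], [-0.37, 2.16], [-1.27, 1.26], [0.24, 2.4], [-1.31, 4.45], [0.19, 1.91], [-2.76, 2.76]. Speed limits (rad/s): [2.39, 2.39, 3.14, 3.14, 3.14, 3.14, 3.14].

## Interface

Orientations are given as [roll, pitch, yaw] about the fixed x, y, z axes, in that order (R = Rz(yaw) Ry(pitch) Rx(roll)).
In Python, from rig import ctrl gives the robot as it stands. The module is installed in compiled form; this text tells all that it offers.
- The arm moves only by the tool servo_tool, never from a script. Its argument "commands" is a list of rows, each a list of 6 numbers: the shift along the tool's x, y, z in cm, then the turn, a rotation vector about the tool's x, y, z in units of 5 degrees (1.0 is 5 degrees). A call has 1 to 10 rows; each row shifts and turns the commanded pose from where the row before left it, along the tool's axes as they then stand; what a row does not reach is not made up. A row lasts 1/10 s, in which the tool goes at most 50 mm and 8.59 degrees, less where a joint would pass 70% of its speed; a pose out of reach is approached as far as the arm can. A call with a gripper value outside its range is refused whole. "gripper" is the closure in counts, from 0 (fully open) to 255 (shut), set as the call begins (left out, the last holds). The fingers move at their own pace and stop on an object; "force" is the grip in N (left out, the last holds). Time passes only in rows, so rows that do not move let the fingers close. It gives the time, the measured TCP pose, the force, the opening and the grip force at its end, in the units of the state.
- ctrl.state(): the state, without advancing time (a new reading comes with each control period).
- ctrl.grab_frame(name): name is "scene" or "top"; returns the picture (384x512x3 uint8, red, green, blue); there is no depth.
- ctrl.get_calibration(name): a dict with "vertical_fov" (degrees; the focal length in pixels is half the picture's height over the tangent of half this angle, whatever the lens; pixels are square), "cx", "cy" (the principal point, pixels), "view" (4x4, takes a point from world to camera coordinates). Camera axes: x right, y up, looking along -z (the intrinsics and any distortion apply to the point x, -y, -z); pixel columns grow to the right and rows downward; lengths in mm; the calibration is good to about 2 mm. A picture is of the moment at which its call begins. get_calibration takes no time and is no camera call.
- ctrl.finish_job(): hands the job in; it is judged then, once.
The state is a dict: "time_s": time; "joints": joint angles; "joint_vel": joint speeds; "tau": joint torques, N m; "eef_pos": TCP position; "eef_rot": TCP orientation; "contact_force": force on the tool from outside, world axes, zero at the start; "torque": the same for the moment, N m; "finger_gap": opening from 0.0 (shut) to 1.0 (fully open); "grip_force": force on a finger pad.
Only numpy, scipy, OpenCV 4.12 (cv2) and the standard library are available. Lean on these libraries where they do the work, as an engineer would, in place of code of your own. Each camera call takes 0.05 s, during which the arm holds its last target. There are 200 camera calls.

## Task

Put both loose copper tubes into the spring-clip rack: the long thick tube into the pair of clips set wide apart, the short thin tube into the pair set close together. Centre each tube on its pair and press it down sideways until it snaps fully home in both clips, then let go. Do not shift the tools and other things standing around.

Things in the scene. Friction and masses are not known exactly. Their poses are not given: they have to be found in the camera images.
- long_tube_mid (a point): centre of the long, thick bare copper tube, a loose straight rod (solid to the fingers), 200 mm long, 13.6 mm in diameter, 50 g, lying level in a wooden rest at the start, axis 29 mm above the worktop; the point is mid-length on its axis; its y axis runs along the tube
- long_tube: the same long tube; origin on its surface at mid-length (13.6/2 mm off the axis, underneath at the start), y along the tube
- short_tube_mid (a point): centre of the short, thin bare copper tube, loose, 130 mm long, 10.4 mm in diameter, 33 g, lying level in a wooden rest at the start, axis 27 mm above the worktop; mid-length on its axis, y axis along the tube
- short_tube: the same short tube; origin on its surface at mid-length (10.4/2 mm off the axis, underneath at the start), y along the tube
- seat_long (a point): where the long tube's centre must end: mid-point of the empty station whose two steel clips are set wide apart (clip centres 62 mm either side along x), 49 mm above the worktop. x: along a seated tube; y: along the rails; z up
- clips_long: that wide-set pair of clips, fixed to the rack. Origin midway between them on the rail tops, axes as its seat. Each clip is 12 mm wide and open upward: a saddle 6.8 mm below the seat point and two sprung leaves with inward lips, 11 mm gap, 4.5 mm above the seat point, flared above. A tube laid on top rests 9 mm too high; pressed straight down with about 8 N in all (12 N at most) it snaps past the lips and stays
- seat_short (a point): where the short tube's centre must end: mid-point of the empty station whose two clips are set close together (clip centres 40 mm either side along x), 47 mm above the worktop; axes as for seat_long
- clips_short: that close-set pair of clips, fixed to the rack, origin midway between them on the rail tops. Built like the wide-set pair: saddle 5.2 mm below its seat point, lips 4 mm above it with a 7.8 mm gap; a tube laid on top rests 8 mm too high and snaps in with about 8 N (12 N at most) straight down
- rest_long: fixed wooden rest in which the long tube starts, 104 mm (x, along the tube) by 36 mm: a base 6 mm thick and, 44 mm either side of the middle, two notched end blocks 12 mm wide. Block tops 30 mm above the worktop, notch floor 22 mm, notch 3 mm wider than the tube; between the blocks (76 mm) the tube hangs free 16 mm above the base. Lift the tube straight up. Origin under its centre
- rest_short: the same kind of rest for the short tube, with a narrower notch; all else the same
- rack: fixed rack: plywood board 160 (x) by 270 (y) by 10 mm with two aluminium rails along y, 44 mm wide, tops 38 mm above the worktop. The 60 mm channel between the rails is open down to the board: room for fingers under a tube held at its middle. Three stations 80 mm apart along y, in an order that varies; tubes lie along x. Origin under the board's centre; z up
- clips_marker: the third station, already occupied by a black marker pen (131 mm long, 16 mm diameter) that is fixed there; origin at the station's middle on the rail tops, 38 mm above the worktop; the pen lies along x, its top 59 mm above the worktop
- tape_measure: bystander: black and yellow tape measure, 64x72x33 mm, origin under its centre
- scraper: bystander: scraper with wooden handle, 48x160x16 mm, along its y, origin under its centre, between rack and robot
- pliers: bystander: pliers with blue grips, 67x170x14 mm, along its y, origin under its centre
- masking_tape: bystander: roll of masking tape lying flat, 92 mm across, 25 mm high, origin under its centre
- mug: bystander: green and white mug, 78x116x101 mm, origin under its centre
There are look-alikes about, which are no part of the job. There is more than one size of the long_tube; the job needs the larger.

How it is judged:
By the outcome, as a careful person would: the job done as asked, in the order asked, and still so for the second after the job is handed in, with the robot touching nothing.
It also fails if it takes over 61 s, if anything falls off the work surface, if the arm or the gripper's body presses on something with over 40 N, if the wrist force passes 120 N, or if a joint passes its speed limit or range.

## Working session

There is one attempt and no reset: what is moved stays moved. The work goes in short steps, Python scripts to look and compute and a tool call to move; the robot and the scene stay as the last step left them, time stands still between calls to the robot, and variables do not carry over. Pictures are saved under pics/ and viewed, at most 10 in all, crops included, and the job is handed in when it is done.

Besides the shell and the picture viewer there is one more tool, called after "Call:" as a command line: name --pt "numbers of a row" for each row, then --argument value for the rest. servo_tool: Moves the arm, as the interface text tells. Its arguments: {"type":"object","properties":{"commands":{"type":"array","items":{"type":"array","items":{"type":"number"}}},"gripper":{"type":"number"},"force":{"type":"number"}},"required":["commands"]}

```bash
mkdir -p pics; python3 - <<'E'
from rig import ctrl
import cv2
for n in("scene","top"):
    im=ctrl.grab_frame(n); cv2.imwrite(f"pics/{n}0.png",im[:,:,::-1])
    c=ctrl.get_calibration(n); print(n,c)
s=ctrl.state(); print(s)
E
```

```text
scene {'vertical_fov': 46.55893782841959, 'cx': 258.36736697761154, 'cy': 190.82287200110682, 'view': array([[ 6.25582615e-01, -7.80092157e-01, -1.01300710e-02,
        -2.34572831e+02],
       [ 5.01455620e-01,  3.92119539e-01,  7.71222749e-01,
        -4.14683489e+02],
       [-5.97652619e-01, -4.87543325e-01,  6.36484763e-01,
        -1.03712034e+03],
       [ 0.00000000e+00,  0.00000000e+00,  0.00000000e+00,
         1.00000000e+00]])}
top {'vertical_fov': 43.04979010589583, 'cx': 253.79883140705024, 'cy': 194.37569302897631, 'view': array([[-1.09337453e-02, -9.99937767e-01,  2.21689660e-03,
         1.47053287e+02],
       [ 9.90249677e-01, -1.05198520e-02,  1.38906121e-01,
        -5.54331982e+02],
       [-1.38874156e-01,  3.71404530e-03,  9.90303072e-01,
        -1.39510097e+03],
       [ 0.00000000e+00,  0.00000000e+00,  0.00000000e+00,
         1.00000000e+00]])}
{'time_s': 0.1, 'joints': array([ 1.19076976,  0.53708546, -0.00445848,  1.5387798 ,  0.00260691,
        1.06726656, -0.07121132]), 'joint_vel': array([ 8.20635855e-04, -6.10768925e-05,  1.26256927e-03, -4.27699381e-03,
        1.63611152e-03,  1.51350648e-04,  2.58842736e-04]), 'tau': array([ 2.49779012e-03, -5.84567606e+01,  1.05184536e+00, -2.59777164e+01,
        1.26045768e-02,  4.65395569e-03,  2.25949282e-05]), 'eef_pos': array([ 200.4712306 , -617.70174066,  217.5015767 ]), 'eef_rot': array([-3.14006319e+00,  1.09416417e-04,  3.13907467e-01]), 'contact_force': array([-0.14576831, -0.52218989, -0.04550395]), 'torque': array([ 0.02049068,  0.01099184, -0.02395823]), 'grip_force': 0.0, 'finger_gap': 1.000189030669368}
```

View pics/top0.png

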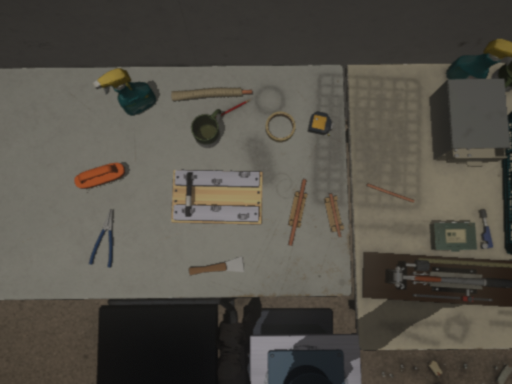

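View pics/scene0.png

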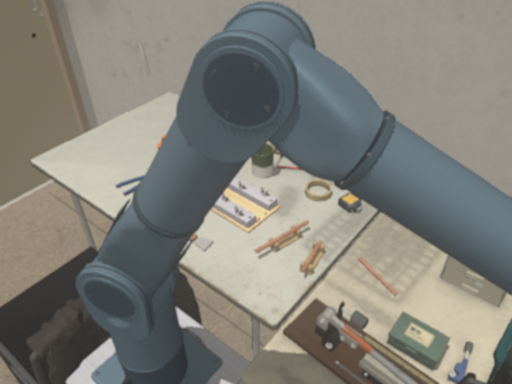

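```bash
python3 - <<'E'
import cv2
im=cv2.imread("pics/top0.png")
cv2.imwrite("pics/c1.png",cv2.resize(im[160:255,165:355],None,fx=4.2,fy=4.2,interpolation=cv2.INTER_CUBIC))
E
```

```text
(no output)
```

View pics/c1.png

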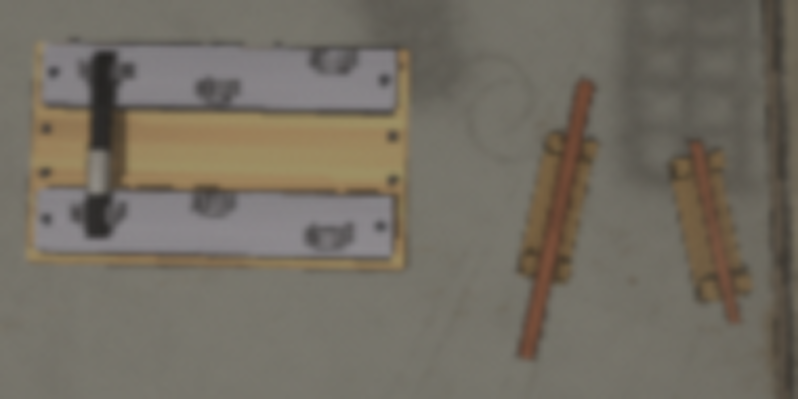

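```bash
cat > h.py <<'E'
import numpy as np,cv2
from rig import ctrl
def cam(n):
    c=ctrl.get_calibration(n);f=192/np.tan(np.radians(c["vertical_fov"]/2));V=c["view"];return f,c["cx"],c["cy"],V[:3,:3],V[:3,3]
def ray(n,uv,z):
    f,cx,cy,R,t=cam(n);o=-R.T@t
    d=R.T@np.array([(uv[0]-cx)/f,-(uv[1]-cy)/f,-1]);return o+d*(z-o[2])/d[2]
def proj(n,p):
    f,cx,cy,R,t=cam(n);q=R@np.asarray(p,float)+t;return np.array([cx+f*q[0]/-q[2],cy-f*q[1]/-q[2]])
def grab(n,k=1): return np.mean([ctrl.grab_frame(n).astype(float) for _ in range(k)],0)
def blobs(m,amin):
    k,l,s,c=cv2.connectedComponentsWithStats(m.astype(np.uint8));return [(l==i) for i in range(1,k) if s[i,4]>=amin]
def line(n,m,z,w=None):
    v,u=np.nonzero(m);P=np.array([ray(n,(a,b),z)[:2] for a,b in zip(u,v)])
    c=P.mean(0);U,S,Vt=np.linalg.svd(P-c);d=Vt[0];s=(P-c)@d
    mid=c+d*(s.max()+s.min())/2;return mid,d,s.max()-s.min(),c
E
cat > m.py <<'E'
from h import *
im=cv2.imread("pics/top0.png")[:,:,::-1].astype(float)
r,g,b=im[...,0],im[...,1],im[...,2]
roi=np.zeros(r.shape,bool);roi[165:255,165:345]=1
for z in(29,27):
  print("z",z)
  for m in blobs(roi&(r-g>35)&(r-b>50)&(r/g>1.45),25):
    mid,d,L,c=line("top",m,z);print("cop",m.sum(),mid.round(1),c.round(1),round(L,1),"ang",np.degrees(np.arctan2(d[1],d[0])).round(1))
rail=roi&(b-r>3)&(b>110)
bb=blobs(rail,100)
for m in bb:
    cs,_=cv2.findContours(m.astype(np.uint8),0,1);rc=cv2.minAreaRect(np.vstack(cs));q=cv2.boxPoints(rc)
    W=np.array([ray("top",p,38)[:2] for p in q]);print("rail",m.sum(),W.mean(0).round(1),[np.linalg.norm(W[i]-W[i-1]).round(1) for i in(1,2)],W.round(0).tolist())
board=roi&((rail)|((r-b>25)&(r/g<1.35)))
for m in blobs(board,400):
    cs,_=cv2.findContours(m.astype(np.uint8),0,1);q=cv2.boxPoints(cv2.minAreaRect(np.vstack(cs)))
    W=np.array([ray("top",p,12)[:2] for p in q]);print("board",m.sum(),W.mean(0).round(1),W.round(0).tolist())
dark=roi&(r<90)&(b<100);dark[:,264:]=0
for m in blobs(dark,6):
    v,u=np.nonzero(m);print("dark",m.sum(),u.mean().round(1),v.mean().round(1),ray("top",(u.mean(),v.mean()),46)[:2].round(1))
E
python3 m.py
```

```text
z 29
cop 47 [459.5  24.6] [462.6  23.9] 78.6 ang 166.0
z 27
cop 47 [459.6  24.4] [462.7  23.7] 78.7 ang 166.0
board 1980 [553.3 252.4] [[479.0, 389.0], [637.0, 387.0], [628.0, 114.0], [470.0, 119.0]]
dark 15 240.3 172.5 [620.3 180.1]
dark 12 247.7 172.9 [618.9 158.5]
dark 10 257.5 170.5 [625.8 129.4]
dark 194 189.9 183.7 [588.6 328.4]
dark 14 213.7 180.5 [597.3 258.5]
dark 15 217.7 183.3 [588.9 246.7]
dark 100 188.6 209.5 [512.4 331.7]
dark 21 213.8 206.5 [520.3 258.3]
dark 9 239.1 215.7 [492.7 184.5]
```

```bash
python3 - <<'E'
import cv2
im=cv2.imread("pics/top0.png")[:,:,::-1]
for v in (185,200,212,225,238): print(v,[tuple(map(int,im[v,u])) for u in range(288,310,2)])
print([tuple(map(int,im[215,u])) for u in range(324,344,2)])
print([tuple(map(int,im[v,230])) for v in range(166,228,3)])
print([tuple(map(int,im[177,u])) for u in range(168,268,8)])
E
```

```text
185 [(115, 113, 103), (110, 107, 98), (111, 108, 99), (113, 111, 102), (111, 108, 98), (113, 111, 102), (102, 95, 86), (104, 71, 54), (103, 73, 57), (106, 101, 92), (111, 109, 100)]
200 [(117, 115, 106), (118, 115, 106), (113, 108, 97), (117, 96, 69), (112, 90, 62), (98, 70, 51), (112, 74, 54), (96, 74, 52), (111, 92, 66), (110, 105, 94), (111, 109, 100)]
212 [(118, 116, 106), (106, 98, 83), (117, 95, 66), (107, 86, 60), (98, 67, 51), (100, 68, 51), (103, 82, 57), (106, 91, 70), (112, 109, 99), (114, 111, 102), (113, 111, 102)]
225 [(109, 101, 88), (97, 85, 67), (85, 65, 50), (117, 78, 58), (91, 65, 49), (96, 78, 55), (104, 91, 73), (115, 112, 103), (117, 114, 105), (116, 113, 104), (114, 112, 102)]
238 [(111, 107, 98), (104, 74, 59), (110, 75, 57), (102, 93, 83), (116, 114, 104), (116, 113, 105), (118, 116, 107), (117, 114, 106), (118, 115, 106), (118, 116, 106), (117, 115, 106)]
[(112, 109, 100), (109, 105, 95), (110, 93, 70), (114, 93, 67), (111, 91, 66), (109, 79, 62), (104, 79, 61), (106, 88, 65), (104, 98, 85), (108, 105, 96)]
[(118, 115, 106), (110, 108, 100), (123, 120, 122), (131, 128, 131), (134, 130, 134), (135, 131, 135), (133, 129, 132), (126, 113, 84), (155, 131, 93), (154, 130, 92), (155, 138, 98), (154, 140, 99), (155, 130, 93), (113, 100, 86), (132, 129, 132), (136, 132, 136), (139, 135, 139), (139, 136, 139), (128, 124, 124), (131, 116, 90), (120, 117, 108)]
[(117, 115, 105), (106, 102, 103), (93, 90, 92), (75, 73, 73), (132, 129, 132), (132, 128, 132), (130, 127, 130), (133, 129, 132), (133, 129, 133), (117, 115, 117), (117, 114, 116), (112, 109, 112), (92, 90, 82)]
```

```bash
cat > m.py <<'E'
from h import *
import sys
K=4
im=cv2.imread(sys.argv[1] if len(sys.argv)>1 else "pics/top0.png")[:,:,::-1].astype(np.float32)
u0,v0,u1,v1=165,160,350,255
im=cv2.resize(im[v0:v1,u0:u1],None,fx=K,fy=K,interpolation=cv2.INTER_CUBIC)
r,g,b=[im[...,i] for i in range(3)]
px=lambda u,v:((u+.5)/K-.5+u0,(v+.5)/K-.5+v0)
def W(m,z):
    v,u=np.nonzero(m);return np.array([ray("top",px(a,c),z)[:2] for a,c in zip(u,v)])
def rect(P):
    c,s,a=cv2.minAreaRect(P.astype(np.float32));q=cv2.boxPoints((c,s,a));return np.round(c,1),np.round(s,1),round(a,1),q.round(0).tolist()
for m in blobs(r/g>1.34,200):
    P=W(m,28);c=P.mean(0);d=np.linalg.svd(P-c,full_matrices=False)[2][0];s=(P-c)@d;lo,hi=np.percentile(s,[.5,99.5])
    print("cop",len(P),"mid",(c+d*(lo+hi)/2).round(1),"cen",c.round(1),"L",(hi-lo).round(1),"ang",np.degrees(np.arctan2(d[1],d[0])).round(1))
rail=(b/r>0.965)&(r>60)
rail[:,int((266-u0)*K):]=0
for m in blobs(rail,1500): print("rail",m.sum(),rect(W(m,38)))
wood=(r/g>1.12)|rail; wood[:,int((266-u0)*K):]=0
for m in blobs(wood,5000): print("board",m.sum(),rect(W(m,10)))
E
python3 m.py
```

```text
Traceback (most recent call last):
  File "m.py", line 14, in <module>
    P=W(m,28);c=P.mean(0);d=np.linalg.svd(P-c,full_matrices=False)[2][0];s=(P-c)@d;lo,hi=np.percentile(s,[.5,99.5])
  File "m.py", line 10, in W
    v,u=np.nonzero(m);return np.array([ray("top",px(a,c),z)[:2] for a,c in zip(u,v)])
                                       ~~~^^^^^^^^^^^^^^^^^
  File "h.py", line 6, in ray
    f,cx,cy,R,t=cam(n);o=-R.T@t
                ~~~^^^
  File "h.py", line 4, in cam
    c=ctrl.get_calibration(n);f=192/np.tan(np.radians(c["vertical_fov"]/2));V=c["view"];return f,c["cx"],c["cy"],V[:3,:3],V[:3,3]
ValueError: time passes only in moves, steps and waits
```

```bash
sed -i 's/^def cam/import functools\n@functools.lru_cache\ndef cam/' h.py; python3 m.py
```

```text
cop 3788 mid [505.   13.7] cen [505.9  13.4] L 194.4 ang 166.4
cop 1573 mid [495.4 -96.7] cen [500.  -95.9] L 123.2 ang -169.7
rail 17381 (array([607.1, 249.8]), array([243.9,  44.3]), 88.4, [[582.0, 129.0], [626.0, 127.0], [633.0, 371.0], [588.0, 372.0]])
rail 17089 (array([502.9, 253.1]), array([244.1,  40.9]), 88.2, [[479.0, 132.0], [519.0, 130.0], [527.0, 374.0], [486.0, 376.0]])
board 17381 (array([612. , 251.8]), array([248.7,  45.1]), 88.4, [[586.0, 128.0], [631.0, 127.0], [638.0, 376.0], [593.0, 377.0]])
board 21000 (array([530.2, 251.6]), array([266.7, 111.5]), 87.8, [[469.0, 120.0], [581.0, 116.0], [591.0, 383.0], [480.0, 387.0]])
board 17089 (array([505.8, 255.2]), array([248.9,  41.7]), 88.2, [[481.0, 131.0], [523.0, 130.0], [531.0, 379.0], [489.0, 380.0]])
```

```bash
cat >> m.py <<'E'
print("clips")
c=np.array([555,251.5]);a=np.radians(-1.8);ex=np.array([np.cos(a),np.sin(a)]);ey=np.array([-np.sin(a),np.cos(a)])
for nm,oy,dx in(("S",0,40),("L",-80,62),("M",80,50)):
  for s in(1,-1):
    p=c+oy*ey+s*dx*ex;u,v=proj("top",[*p,46]);U,V=(u-u0)*K,(v-v0)*K
    m=np.zeros(r.shape,bool);m[int(V-28):int(V+28),int(U-40):int(U+40)]=1
    wgt=np.where(m&(b/r>.93),np.clip(122-r,0,None),0);ys,xs=np.nonzero(wgt>8);w=wgt[ys,xs]
    q=ray("top",px(np.average(xs,weights=w),np.average(ys,weights=w)),46)[:2]
    e=[ray("top",px(x,V),46)[1].round(1) for x in np.percentile(xs,[2,98])]
    print(nm,s,p.round(1),"dark cen",q.round(1),"y extents",e)
vis=im[...,::-1].copy()
for oy,dx in((0,40),(-80,62)):
  for s in(1,-1):
    u,v=proj("top",[*(c+oy*ey+s*dx*ex),46]);cv2.circle(vis,(int((u-u0)*K),int((v-v0)*K)),2,(0,0,255),-1)
cv2.imwrite("pics/c2.png",cv2.resize(vis[:300,:420],None,fx=1.8,fy=1.8))
E
python3 m.py|sed -n '/clips/,$p'
```

```text
clips
S 1 [595.  250.2] dark cen [593.3 251.6] y extents [np.float64(275.5), np.float64(228.6)]
S -1 [515.  252.8] dark cen [515.7 254.3] y extents [np.float64(268.9), np.float64(238.3)]
L 1 [614.5 169.6] dark cen [617.  169.8] y extents [np.float64(197.1), np.float64(146.1)]
L -1 [490.5 173.5] dark cen [492.2 174.2] y extents [np.float64(189.6), np.float64(156.9)]
M 1 [607.5 329.9] dark cen [609.2 329.1] y extents [np.float64(348.5), np.float64(308.1)]
M -1 [507.5 333. ] dark cen [508.  333.6] y extents [np.float64(352.0), np.float64(314.1)][ WARN:0@0.992] global loadsave.cpp:1063 imwrite_ Unsupported depth image for selected encoder is fallbacked to CV_8U.
```

View pics/c2.png

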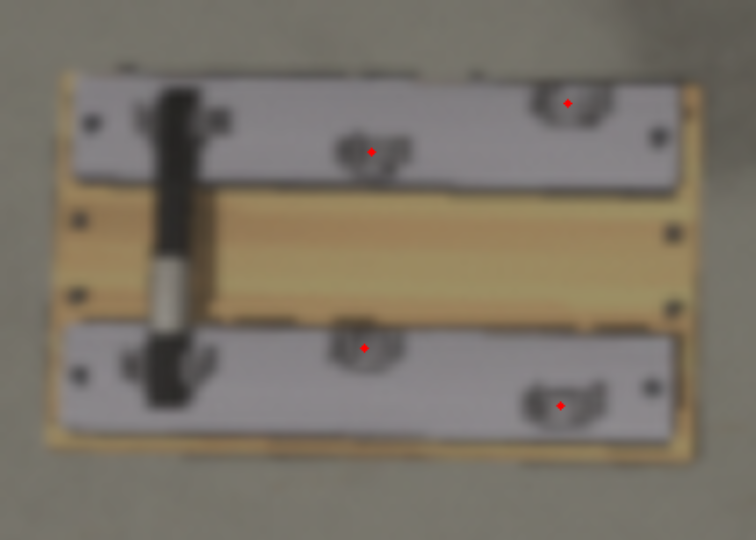

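```bash
cat > ends.py <<'E'
from h import *
import sys
from scipy.ndimage import map_coordinates
im=cv2.imread(sys.argv[1])[:,:,::-1].astype(np.float32);R=im[...,0]/im[...,1]
def ends(c,ang,z,L):
    d=np.array([np.cos(ang),np.sin(ang)]);n=np.array([-d[1],d[0]]);S=np.arange(-L/2-25,L/2+25,.5)
    f=lambda o:map_coordinates(R,np.array([proj("top",[*(c+s*d+o*n),z])[::-1] for s in S]).T,order=1)
    p=np.mean([f(o) for o in(-2,0,2)],0);k=abs(S)<L/2-15
    def cross(side):
        j=np.nonzero((S*side>L/2-15))[0];j=j if side>0 else j[::-1]
        pk=np.median(p[(S*side>L/2-14)&(S*side<L/2-6)]);h=(pk+1.02)/2
        i=[i for i in j if p[i]<h][0];return S[i],pk
    a,b=cross(-1),cross(1);print("ends",a,b,"len",b[0]-a[0],"mid",(c+d*(a[0]+b[0])/2).round(1))
    # lateral centre at several stations
    O=np.arange(-12,12.1,.5)
    for s in np.linspace(-L/2+6,L/2-6,7):
        q=map_coordinates(R,np.array([proj("top",[*(c+s*d+o*n),z])[::-1] for o in O]).T,order=1);w=np.clip(q-1.28,0,None)
        print(int(s),(np.sum(w*O)/w.sum()).round(1),q.max().round(2),end=" | ")
    print()
if __name__=="__main__":
    ends(np.array([505.3,13.6]),np.radians(-13.6),29,200)
    ends(np.array([497.,-96.5]),np.radians(10.3),27,130)
E
python3 ends.py pics/top0.png
```

```text
ends (np.float64(-100.5), np.float32(1.461803)) (np.float64(99.5), np.float32(1.4934988)) len 200.0 mid [504.8  13.7]
-94 0.4 1.5 | -62 0.1 1.49 | -31 0.0 1.51 | 0 0.1 1.51 | 31 -0.1 1.51 | 62 0.2 1.51 | 94 -0.0 1.52 | 
ends (np.float64(-68.0), np.float32(1.3364118)) (np.float64(62.5), np.float32(1.4243984)) len 130.5 mid [494.3 -97. ]
-59 -0.3 1.36 | -39 0.0 1.42 | -19 0.1 1.42 | 0 -0.1 1.39 | 19 -0.1 1.43 | 39 -0.2 1.46 | 59 -0.3 1.43 |
```

Call:
servo_tool --pt "0 0 -1.5 0 0 1.26" --pt "0 0 -1.5 0 0 1.26" --pt "0 0 -1.5 0 0 1.26" --pt "0 0 -1.5 0 0 1.26" --pt "0 0 -1.5 0 0 1.26" --pt "0 0 0 0 0 0" --pt "0 0 0 0 0 0" --gripper 100 --force 40

```text
time_s: 0.8
eef_pos: [200.6, -618.0, 292.6]
eef_rot: [-3.141, 0.0, -0.233]
contact_force: [0.2, -0.2, -0.2]
finger_gap: 0.61
grip_force: 0.0
```

```bash
cat > go.py <<'E'
# usage: go.py x y z yawdeg : remaining move in tool axes (cm, 5deg units)
from h import *
import sys
from scipy.spatial.transform import Rotation as Ro
s=ctrl.state();R=Ro.from_euler('xyz',s["eef_rot"]);x,y,z,w=map(float,sys.argv[1:5])
T=Ro.from_euler('xyz',[np.pi,0,np.radians(w)])
print("t",round(s["time_s"],2),"pos",s["eef_pos"].round(1),"rotdeg",np.degrees(s["eef_rot"]).round(2),"F",s["contact_force"].round(1),"gap",round(s["finger_gap"],3),"grip",round(s["grip_force"],1))
print("shift cm",R.inv().apply(np.array([x,y,z])-s["eef_pos"]).round(2)/10,"turn5",np.degrees((R.inv()*T).as_rotvec()).round(2)/5)
E
python3 go.py 504.8 13.7 280 -13.6
```

```text
t 0.8 pos [ 200.6 -618.   292.6] rotdeg [-1.7997e+02  3.0000e-02 -1.3350e+01] F [ 0.2 -0.2 -0.2] gap 0.61 grip 0.0
shift cm [ 15.015 -68.482   1.286] turn5 [-0.006  0.006  0.05 ]
```

Call:
servo_tool --pt "0.75 -3.4 0 0 0 0" --pt "0.75 -3.4 0 0 0 0" --pt "0.75 -3.4 0 0 0 0" --pt "0.75 -3.4 0 0 0 0" --pt "0.75 -3.4 0 0 0 0" --pt "0.75 -3.4 0 0 0 0" --pt "0.75 -3.4 0 0 0 0" --pt "0.75 -3.4 0 0 0 0" --pt "0.75 -3.4 0 0 0 0" --pt "0.75 -3.4 0 0 0 0"

```text
time_s: 1.8
eef_pos: [352.8, -303.4, 292.2]
eef_rot: [-3.141, 0.002, -0.233]
contact_force: [-0.1, 0.9, -0.2]
finger_gap: 0.609
grip_force: 0.0
```

Call:
servo_tool --pt "0.75 -3.4 1 0 0 0" --pt "0.75 -3.4 1 0 0 0" --pt "0.75 -3.4 1 0 0 0" --pt "0.75 -3.4 1.5 0 0 0" --pt "0.75 -3.4 1.5 0 0 0" --pt "0.75 -3.4 1.5 0 0 0" --pt "0.75 -3.4 1.5 0 0 0" --pt "0.75 -3.4 1.5 0 0 0" --pt "0.75 -3.4 1.5 0 0 0" --pt "0.75 -3.4 1.5 0 0 0"

```text
time_s: 2.8
eef_pos: [504.9, 9.1, 156.6]
eef_rot: [3.141, 0.002, -0.233]
contact_force: [0.6, -1.0, 0.4]
finger_gap: 0.612
grip_force: 0.0
```

Call:
servo_tool --pt "0 -0.5 1 0 0 0.05" --pt "0 0 1 0 0 0" --pt "0 0 0 0 0 0" --pt "0 0 0 0 0 0"

```text
time_s: 3.2
eef_pos: [506.0, 11.1, 138.1]
eef_rot: [3.141, 0.001, -0.242]
contact_force: [0.6, -0.2, 0.5]
finger_gap: 0.608
grip_force: 0.0
```

```bash
python3 go.py 504.8 13.7 31 -13.6; python3 - <<'E'
from h import *
cv2.imwrite("pics/s1.png",ctrl.grab_frame("scene")[:,:,::-1]);cv2.imwrite("pics/t1.png",ctrl.grab_frame("top")[:,:,::-1])
E
```

```text
t 3.2 pos [506.   11.1 138.1] rotdeg [ 1.7995e+02  4.0000e-02 -1.3850e+01] F [ 0.6 -0.2  0.5] gap 0.608 grip 0.0
shift cm [-0.169 -0.237 10.709] turn5 [ 0.01   0.008 -0.05 ]
```

View pics/s1.png

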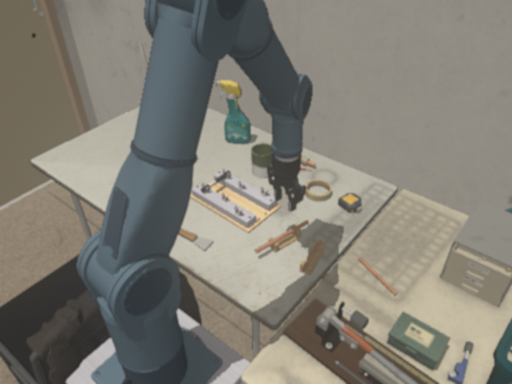

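Call:
servo_tool --pt "-0.17 -0.24 1.5 0 0 -0.05" --pt "0 0 1.5 0 0 0" --pt "0 0 1.5 0 0 0" --pt "0 0 1.5 0 0 0" --pt "0 0 1.5 0 0 0" --pt "0 0 1.2 0 0 0" --pt "0 0 1 0 0 0" --pt "0 0 0.8 0 0 0" --pt "0 0 0.2 0 0 0" --pt "0 0 0 0 0 0"

```text
time_s: 4.3
eef_pos: [505.6, 15.4, 31.2]
eef_rot: [3.142, 0.0, -0.236]
contact_force: [0.3, 0.2, -0.1]
finger_gap: 0.609
grip_force: 0.0
```

Call:
servo_tool --pt "0 0 0 0 0 0" --pt "0 0 0 0 0 0" --pt "0 0 0 0 0 0" --pt "0 0 0 0 0 0" --pt "0 0 0 0 0 0" --pt "0 0 0 0 0 0" --gripper 255 --force 60

```text
time_s: 4.9
eef_pos: [505.6, 15.4, 31.3]
eef_rot: [-3.142, -0.0, -0.236]
contact_force: [-0.2, -0.4, -0.0]
finger_gap: -0.002
grip_force: 0.0
```

```bash
python3 go.py 504.8 13.7 31 -13.6
```

```text
t 4.9 pos [505.6  15.4  31.3] rotdeg [-180.     -0.    -13.52] F [-0.2 -0.4 -0. ] gap -0.002 grip 0.0
shift cm [-0.033  0.185  0.033] turn5 [-0.    -0.     0.016]
```

```bash
python3 - <<'E'
from h import *
a=ctrl.grab_frame("scene")[:,:,::-1];b=ctrl.grab_frame("top")[:,:,::-1]
cv2.imwrite("pics/s2f.png",a);cv2.imwrite("pics/t2f.png",b)
z=lambda i:cv2.resize(i,(400,400),interpolation=cv2.INTER_CUBIC)
cv2.imwrite("pics/x2.png",np.hstack([z(a[170:290,220:340]),z(b[150:270,250:370])]))
print(proj("scene",[505,15,31]),proj("top",[505,15,31]),proj("scene",[505,15,12]))
E
```

```text
[281.69128885 235.11472421] [296.76191173 211.3800623 ] [281.54474209 239.59960533]
```

View pics/x2.png

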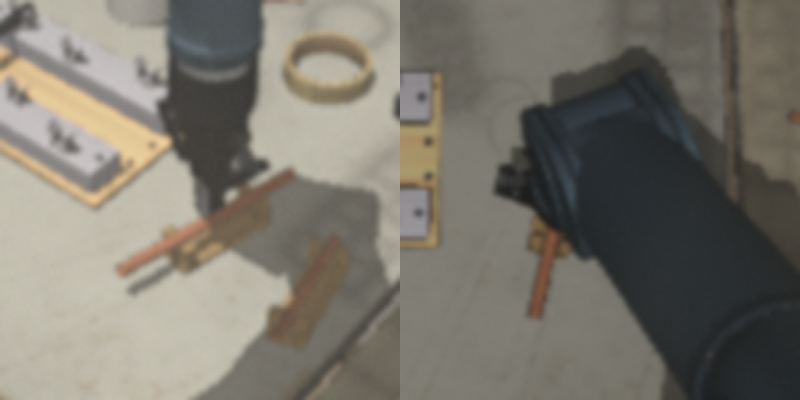

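```bash
python3 - <<'E'
from h import *
a=cv2.imread("pics/s1.png");b=cv2.imread("pics/s2f.png")
for i in (a,b):
    i[:]=np.clip(i.astype(float)*1.6,0,255)
z=lambda i:cv2.resize(i,(400,560),interpolation=cv2.INTER_CUBIC)
cv2.imwrite("pics/x3.png",np.hstack([z(a[170:254,255:315]),z(b[170:254,255:315])]))
E
```

```text
(no output)
```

View pics/x3.png

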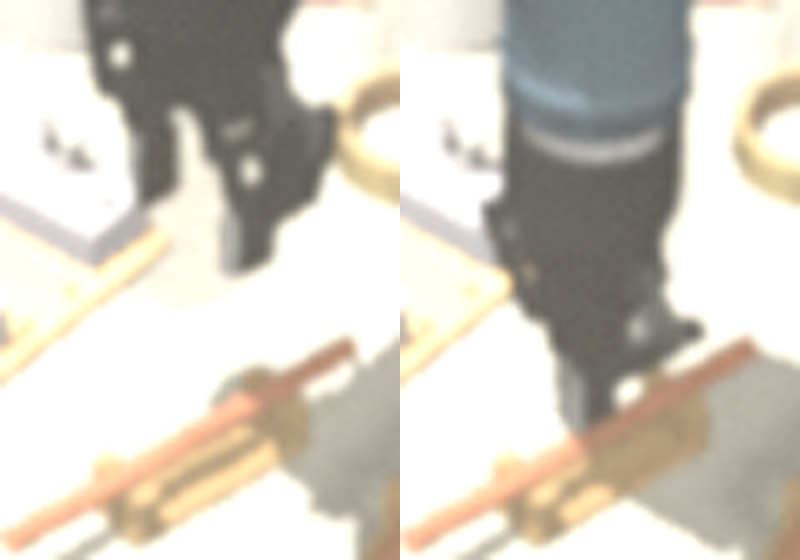

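Call:
servo_tool --pt "0 0 -0.5 0 0 0" --pt "0 0 0 0 0 0" --pt "0 0 0 0 0 0" --pt "0 0 0 0 0 0" --pt "0 0 0 0 0 0" --gripper 100

```text
time_s: 5.5
eef_pos: [505.5, 15.4, 36.2]
eef_rot: [3.142, 0.0, -0.236]
contact_force: [-0.6, 0.3, -0.4]
finger_gap: 0.605
grip_force: 0.0
```

Call:
servo_tool --pt "0 0 0.5 0 0 0" --pt "0 0 0.5 0 0 0" --pt "0 0 0.4 0 0 0" --pt "0 0 0 0 0 0"

```text
time_s: 5.9
eef_pos: [504.9, 15.4, 21.4]
eef_rot: [3.141, 0.001, -0.236]
contact_force: [0.3, 0.1, 0.3]
finger_gap: 0.611
grip_force: 0.0
```

Call:
servo_tool --pt "0 0 0.3 0 0 0" --pt "0 0 0.3 0 0 0" --pt "0 0 0 0 0 0"

```text
time_s: 6.2
eef_pos: [505.2, 15.4, 15.9]
eef_rot: [3.141, 0.001, -0.236]
contact_force: [-0.9, 0.3, -0.0]
finger_gap: 0.61
grip_force: 0.0
```

```bash
python3 - <<'E'
from h import *
b=ctrl.grab_frame("scene")[:,:,::-1];cv2.imwrite("pics/s4.png",b)
b=np.clip(b*1.6,0,255)
cv2.imwrite("pics/x4.png",cv2.resize(b[190:254,240:325],None,fx=9,fy=9,interpolation=cv2.INTER_CUBIC))
E
```

```text
[ WARN:0@0.510] global loadsave.cpp:1063 imwrite_ Unsupported depth image for selected encoder is fallbacked to CV_8U.
```

View pics/x4.png

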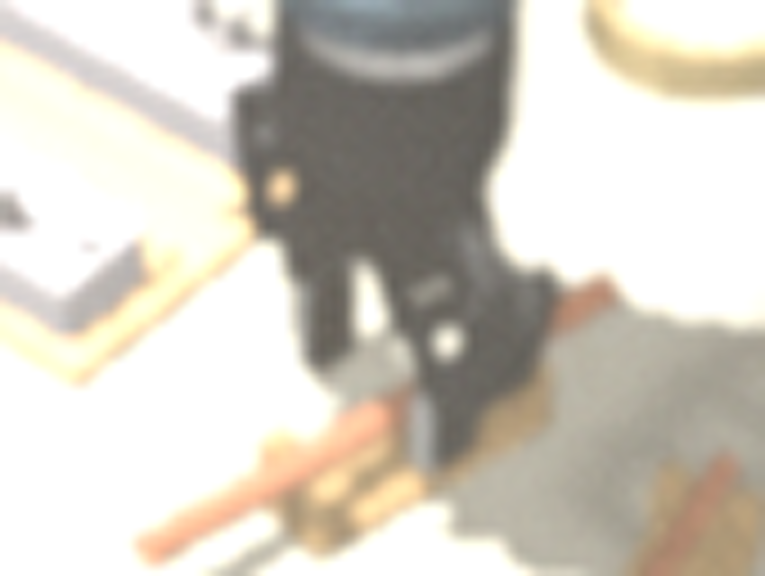

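Call:
servo_tool --pt "0 0 0.3 0 0 0" --pt "0 0 0.3 0 0 0" --pt "0 0 0.3 0 0 0" --pt "0 0 0 0 0 0"

```text
time_s: 6.65
eef_pos: [505.1, 15.4, 6.8]
eef_rot: [3.141, 0.001, -0.236]
contact_force: [0.5, 0.1, -0.6]
finger_gap: 0.605
grip_force: 0.0
```

Call:
servo_tool --pt "0 0 0 0 0 0" --pt "0 0 0 0 0 0" --pt "0 0 0 0 0 0" --pt "0 0 0 0 0 0" --pt "0 0 0 0 0 0" --pt "0 0 0 0 0 0" --gripper 255 --force 40

```text
time_s: 7.25
eef_pos: [505.6, 15.4, 7.4]
eef_rot: [-3.142, -0.0, -0.236]
contact_force: [-0.9, -0.1, 3.6]
finger_gap: 0.141
grip_force: 39.1
```

Call:
servo_tool --pt "0 0 -0.3 0 0 0" --pt "0 0 -0.7 0 0 0" --pt "0 0 -1.2 0 0 0" --pt "0 0 -2 0 0 0" --pt "0 0 -2 0 0 0" --pt "0 0 -2 0 0 0" --pt "0 0 -2 0 0 0" --pt "0 0 -1 0 0 0" --pt "0 0 0 0 0 0" --pt "0 0 0 0 0 0"

```text
time_s: 8.25
eef_pos: [505.2, 15.3, 119.0]
eef_rot: [3.141, 0.0, -0.236]
contact_force: [0.2, 0.1, -0.4]
finger_gap: 0.137
grip_force: 39.0
```

```bash
python3 go.py 552.9 172 120 -1.9; python3 - <<'E'
from h import *
b=ctrl.grab_frame("scene")[:,:,::-1];cv2.imwrite("pics/s5.png",b)
cv2.imwrite("pics/t5.png",ctrl.grab_frame("top")[:,:,::-1])
b=np.clip(b*1.6,0,255).astype(np.uint8)
cv2.imwrite("pics/x5.png",cv2.resize(b[160:260,220:340],None,fx=6,fy=6,interpolation=cv2.INTER_CUBIC))
E
```

```text
t 8.25 pos [505.2  15.3 119. ] rotdeg [ 1.7999e+02  2.0000e-02 -1.3520e+01] F [ 0.2  0.1 -0.4] gap 0.137 grip 39.0
shift cm [  0.974 -16.349  -0.099] turn5 [ 2.000e-03  4.000e-03 -2.324e+00]
```

View pics/x5.png

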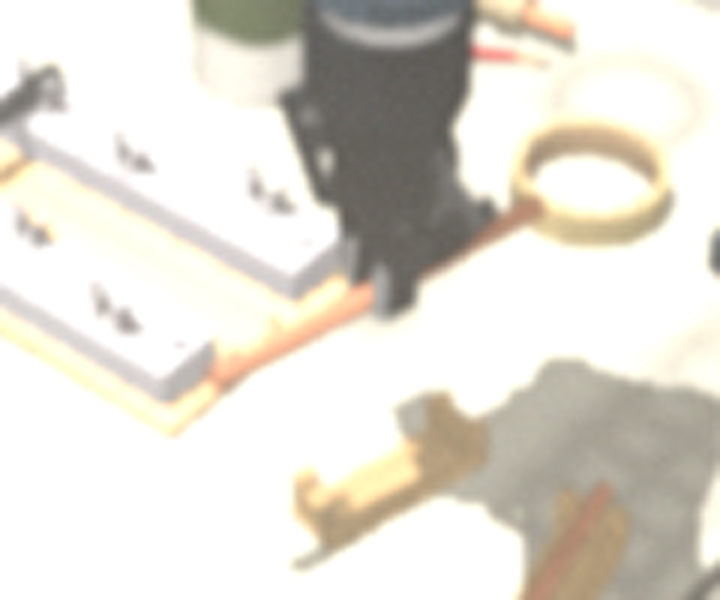

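Call:
servo_tool --pt "0 0 0 0 0 -1.16" --pt "0 0 0 0 0 -1.16" --pt "0.53 -2 0 0 0 0" --pt "0.53 -2 0 0 0 0" --pt "0.53 -2 0 0 0 0" --pt "0.53 -2 0 0 0 0" --pt "0.53 -2 0 0 0 0" --pt "0.53 -2 0 0 0 0" --pt "0.53 -2 0 0 0 0" --pt "0.53 -2 0 0 0 0"

```text
time_s: 9.35
eef_pos: [552.7, 174.6, 118.0]
eef_rot: [3.141, 0.002, -0.033]
contact_force: [0.6, -0.1, -0.5]
finger_gap: 0.14
grip_force: 39.0
```

Call:
servo_tool --pt "0 0 1.5 0 0 0" --pt "0 0 1.5 0 0 0" --pt "0 0 1.5 0 0 0" --pt "0 0 1 0 0 0" --pt "0 0 0 0 0 0" --pt "0 0 0 0 0 0"

```text
time_s: 9.95
eef_pos: [553.2, 173.5, 64.1]
eef_rot: [3.141, 0.0, -0.034]
contact_force: [-0.8, 0.6, -0.2]
finger_gap: 0.135
grip_force: 39.1
```

```bash
python3 go.py 553.3 173 38 -1.9; python3 - <<'E'
from h import *
b=ctrl.grab_frame("scene")[:,:,::-1];cv2.imwrite("pics/s6.png",b)
t=ctrl.grab_frame("top")[:,:,::-1];cv2.imwrite("pics/t6.png",t)
f=lambda i:cv2.resize(np.clip(i*1.6,0,255).astype(np.uint8),None,fx=6,fy=6,interpolation=cv2.INTER_CUBIC)
cv2.imwrite("pics/x6.png",np.vstack([f(b[160:220,200:320]),cv2.resize(f(t[160:225,165:285]),(720,240))]))
E
```

```text
t 9.95 pos [553.2 173.5  64.1] rotdeg [ 1.7998e+02  3.0000e-02 -1.9500e+00] F [-0.8  0.6 -0.2] gap 0.135 grip 39.1
shift cm [0.014 0.047 2.607] turn5 [ 0.004  0.006 -0.01 ]
```

View pics/x6.png

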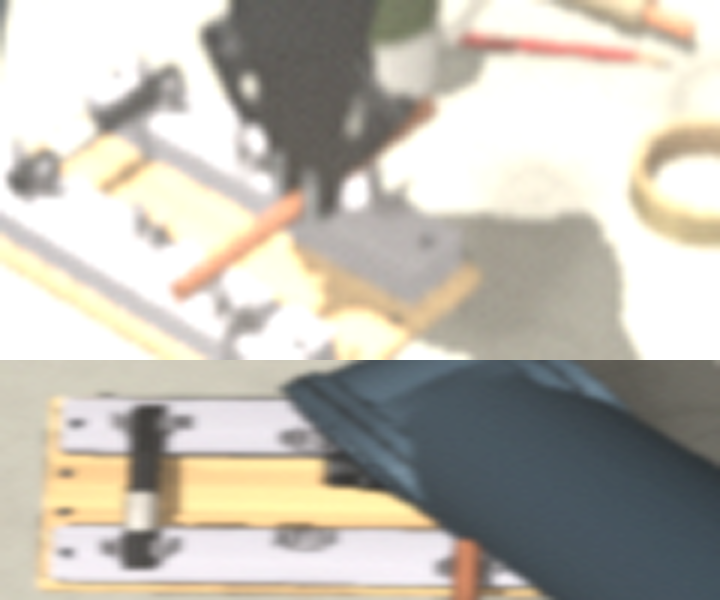

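```bash
cat > held.py <<'E'
# held.py tag x y z yaw L side : measure tube near assumed mid pose, in both views
from h import *
import sys
from scipy.ndimage import map_coordinates
tag=sys.argv[1];x,y,z,w,L=map(float,sys.argv[2:7])
def rep(n,lo,hi):
    R=(lambda i:i[...,0]/i[...,1])(cv2.imread(f"pics/{'s' if n=='scene' else 't'}{tag}.png")[:,:,::-1].astype(np.float32))
    a=np.radians(w);d=np.array([np.cos(a),np.sin(a),0]);nn=np.array([-d[1],d[0],0]);c=np.array([x,y,z])
    off=nn if n=="top" else np.array([0,0,1.])
    smp=lambda P:map_coordinates(R,np.array([proj(n,p)[::-1] for p in P]).T,order=1)
    O=np.arange(-14,14.1,.5)
    out=[]
    for s in np.arange(lo,hi,8):
        q=smp([c+s*d+o*off for o in O]);wt=np.clip(q-(1.27 if n=="top" else 1.25),0,None);out.append((int(s),(np.sum(wt*O)/wt.sum()).round(1) if wt.sum()>0 else None,q.max().round(2)))
    print(n,"offset along",'n' if n=='top' else 'z',[(int(s),o if o is None else float(o),float(m)) for s,o,m in out])
    S=np.arange(-L/2-15,L/2+15.1,.5);k=np.median([o[1] for o in out if o[1] is not None and o[2]>1.35])
    p=smp([c+s*d+k*off for s in S])
    for sd in(-1,1):
        j=(S*sd>L/2-12);print(" end",sd,[ (float(S[i]),float(p[i].round(2))) for i in np.nonzero(j)[0][::4]])
rep("top",-100,-60);rep("scene",-100,100)
E
python3 held.py 6 552.6 172 85.7 -1.9 200
```

```text
top offset along n [(-100, None, 1.2400000095367432), (-92, 0.8, 1.5199999809265137), (-84, 0.3, 1.5099999904632568), (-76, 0.2, 1.5199999809265137), (-68, 0.2, 1.5299999713897705)]
 end -1 [(-115.0, 1.0199999809265137), (-113.0, 1.0199999809265137), (-111.0, 1.0199999809265137), (-109.0, 1.0199999809265137), (-107.0, 1.0199999809265137), (-105.0, 1.0299999713897705), (-103.0, 1.0800000429153442), (-101.0, 1.1699999570846558), (-99.0, 1.3200000524520874), (-97.0, 1.4299999475479126), (-95.0, 1.4900000095367432), (-93.0, 1.5099999904632568), (-91.0, 1.5099999904632568), (-89.0, 1.5099999904632568)]
 end 1 [(88.5, 0.8600000143051147), (90.5, 0.8700000047683716), (92.5, 0.8600000143051147), (94.5, 0.8500000238418579), (96.5, 0.8500000238418579), (98.5, 0.8399999737739563), (100.5, 0.8399999737739563), (102.5, 0.8399999737739563), (104.5, 0.8399999737739563), (106.5, 0.8500000238418579), (108.5, 0.8600000143051147), (110.5, 0.8700000047683716), (112.5, 0.8700000047683716), (114.5, 0.8600000143051147)]
scene offset along z [(-100, None, 1.2200000286102295), (-92, 0.0, 1.350000023841858), 
[... 846 characters left out ...]
1.0299999713897705), (-107.0, 1.0399999618530273), (-105.0, 1.059999942779541), (-103.0, 1.100000023841858), (-101.0, 1.159999966621399), (-99.0, 1.2400000095367432), (-97.0, 1.2999999523162842), (-95.0, 1.3300000429153442), (-93.0, 1.340000033378601), (-91.0, 1.350000023841858), (-89.0, 1.350000023841858)]
 end 1 [(88.5, 1.2599999904632568), (90.5, 1.2699999809265137), (92.5, 1.2699999809265137), (94.5, 1.2799999713897705), (96.5, 1.2699999809265137), (98.5, 1.25), (100.5, 1.2200000286102295), (102.5, 1.159999966621399), (104.5, 1.100000023841858), (106.5, 1.0700000524520874), (108.5, 1.0399999618530273), (110.5, 1.0299999713897705), (112.5, 1.0199999809265137), (114.5, 1.0199999809265137)]
```

Call:
servo_tool --pt "0 0 0.8 0 0 0" --pt "0 0 0.8 0 0 0" --pt "0 0 0.6 0 0 0" --pt "0 0 0.3 0 0 0" --pt "0 0 0 0 0 0"

```text
time_s: 10.55
eef_pos: [552.8, 173.8, 38.6]
eef_rot: [3.141, 0.001, -0.033]
contact_force: [-0.5, 0.1, -0.1]
finger_gap: 0.139
grip_force: 39.1
```

Call:
servo_tool --pt "0 0 0.1 0 0 0" --pt "0 0 0.1 0 0 0" --pt "0 0 0.1 0 0 0" --pt "0 0 0.1 0 0 0" --pt "0 0 0 0 0 0"

```text
time_s: 11.05
eef_pos: [553.8, 174.0, 35.9]
eef_rot: [-3.141, -0.001, -0.034]
contact_force: [-0.5, -1.1, 3.9]
finger_gap: 0.138
grip_force: 39.4
```

Call:
servo_tool --pt "0 0 0.1 0 0 0" --pt "0 0 0.1 0 0 0" --pt "0 0 0.1 0 0 0" --pt "0 0 0 0 0 0"

```text
time_s: 11.45
eef_pos: [554.0, 174.1, 32.7]
eef_rot: [-3.141, -0.001, -0.033]
contact_force: [0.9, -0.2, 3.1]
finger_gap: 0.14
grip_force: 39.3
```

Call:
servo_tool --pt "0 0 0.1 0 0 0" --pt "0 0 0.1 0 0 0" --pt "0 0 0.1 0 0 0" --pt "0 0 0 0 0 0"

```text
time_s: 11.85
eef_pos: [552.9, 173.8, 28.8]
eef_rot: [3.141, 0.001, -0.033]
contact_force: [-0.1, 0.1, -1.6]
finger_gap: 0.139
grip_force: 38.9
```

Call:
servo_tool --pt "0 0 0.1 0 0 0" --pt "0 0 0.1 0 0 0" --pt "0 0 0 0 0 0"

```text
time_s: 12.15
eef_pos: [552.8, 173.8, 27.5]
eef_rot: [3.141, 0.001, -0.033]
contact_force: [-1.4, -0.6, 5.0]
finger_gap: 0.139
grip_force: 39.6
```

Call:
servo_tool --pt "0 0 0.1 0 0 0" --pt "0 0 0.05 0 0 0" --pt "0 0 0 0 0 0"

```text
time_s: 12.45
eef_pos: [552.8, 173.8, 27.2]
eef_rot: [3.141, 0.001, -0.033]
contact_force: [-5.9, -2.9, 18.0]
finger_gap: 0.138
grip_force: 40.8
```

Call:
servo_tool --pt "0 0 -0.12 0 0 0" --pt "0 0 0 0 0 0"

```text
time_s: 12.65
eef_pos: [552.8, 173.8, 27.4]
eef_rot: [3.141, 0.001, -0.033]
contact_force: [-2.7, -1.8, 8.7]
finger_gap: 0.136
grip_force: 39.8
```

Call:
servo_tool --pt "0 0 0 0 0 0" --pt "0 0 0 0 0 0" --pt "0 0 0 0 0 0" --pt "0 0 0 0 0 0" --gripper 130

```text
time_s: 13.05
eef_pos: [553.1, 173.9, 26.7]
eef_rot: [3.142, 0.0, -0.033]
contact_force: [0.4, -0.4, 0.3]
finger_gap: 0.487
grip_force: 0.0
```

Call:
servo_tool --pt "0 0 -0.5 0 0 0" --pt "0 0 -1 0 0 0" --pt "0 0 -1.5 0 0 0" --pt "0 0 -1.5 0 0 0" --pt "0 0 -1.5 0 0 0" --pt "0 0 -1.5 0 0 0" --pt "0 0 -1.5 0 0 0" --pt "0 0 -1 0 0 0" --pt "0 0 0 0 0 0"

```text
time_s: 13.95
eef_pos: [554.3, 174.3, 128.8]
eef_rot: [-3.141, -0.003, -0.034]
contact_force: [-0.3, -0.2, -0.4]
finger_gap: 0.49
grip_force: 0.0
```

```bash
python3 go.py 494.8 -95.3 120 10.3; python3 - <<'E'
from h import *
cv2.imwrite("pics/s7.png",ctrl.grab_frame("scene")[:,:,::-1]);cv2.imwrite("pics/t7.png",ctrl.grab_frame("top")[:,:,::-1])
E
python3 held.py 7 552.9 172 49 -1.9 200 | sed 's/([0-9.-]*, None, [0-9.]*), //g'
```

```text
t 13.95 pos [554.3 174.3 128.8] rotdeg [-1.7994e+02 -1.5000e-01 -1.9300e+00] F [-0.3 -0.2 -0.4] gap 0.49 grip 0.0
shift cm [-5.044 27.144  0.836] turn5 [-0.008 -0.032 -2.446]
top offset along n [(-100, 0.3, 1.350000023841858), (-92, 0.1, 1.5099999904632568), (-84, 0.2, 1.5199999809265137), (-76, 0.0, 1.5099999904632568), (-68, 0.3, 1.5)]
 end -1 [(-115.0, 1.0199999809265137), (-113.0, 1.0199999809265137), (-111.0, 1.0199999809265137), (-109.0, 1.0199999809265137), (-107.0, 1.0299999713897705), (-105.0, 1.0499999523162842), (-103.0, 1.1399999856948853), (-101.0, 1.2699999809265137), (-99.0, 1.409999966621399), (-97.0, 1.4700000286102295), (-95.0, 1.5), (-93.0, 1.5099999904632568), (-91.0, 1.5), (-89.0, 1.5099999904632568)]
 end 1 [(88.5, 0.8500000238418579), (90.5, 0.8399999737739563), (92.5, 0.8399999737739563), (94.5, 0.8500000238418579), (96.5, 0.8500000238418579), (98.5, 0.8399999737739563), (100.5, 0.8399999737739563), (102.5, 0.8500000238418579), (104.5, 0.8600000143051147), (106.5, 0.8600000143051147), (108.5, 0.8500000238418579), (110.5, 0.8399999737739563), (112.5, 0.82999998
[... 893 characters left out ...]
9999976158142), (-107.0, 1.1799999475479126), (-105.0, 1.2000000476837158), (-103.0, 1.2200000286102295), (-101.0, 1.2300000190734863), (-99.0, 1.2599999904632568), (-97.0, 1.2999999523162842), (-95.0, 1.3200000524520874), (-93.0, 1.340000033378601), (-91.0, 1.340000033378601), (-89.0, 1.350000023841858)]
 end 1 [(88.5, 1.2599999904632568), (90.5, 1.2699999809265137), (92.5, 1.2799999713897705), (94.5, 1.2799999713897705), (96.5, 1.25), (98.5, 1.2200000286102295), (100.5, 1.1699999570846558), (102.5, 1.1200000047683716), (104.5, 1.0800000429153442), (106.5, 1.0499999523162842), (108.5, 1.0299999713897705), (110.5, 1.0199999809265137), (112.5, 1.0199999809265137), (114.5, 1.0199999809265137)]
```

Call:
servo_tool --pt "0 0 0 0 0 -1.22" --pt "0 0 0 0 0 -1.22" --pt "-1.34 3.18 0 0 0 0" --pt "-1.34 3.18 0 0 0 0" --pt "-1.34 3.18 0 0 0 0" --pt "-1.34 3.18 0 0 0 0" --pt "-1.34 3.18 0 0 0 0" --pt "-1.34 3.18 0 0 0 0" --pt "-1.34 3.18 0 0 0 0" --pt "-1.34 3.18 0 0 0 0"

```text
time_s: 15.05
eef_pos: [492.1, -96.7, 126.2]
eef_rot: [-3.141, 0.002, 0.18]
contact_force: [0.1, 0.0, 0.2]
finger_gap: 0.493
grip_force: 0.0
```

Call:
servo_tool --pt "0 0 1.5 0 0 0" --pt "0 0 1.5 0 0 0" --pt "0 0 1.5 0 0 0" --pt "0 0 0.5 0 0 0" --pt "0 0 0 0 0 0" --pt "0 0 0 0 0 0"

```text
time_s: 15.65
eef_pos: [493.3, -95.4, 77.2]
eef_rot: [-3.142, 0.0, 0.18]
contact_force: [0.2, -0.1, 0.2]
finger_gap: 0.486
grip_force: 0.0
```

```bash
python3 go.py 494.8 -95.3 7 10.3
```

```text
t 15.65 pos [493.3 -95.4  77.2] rotdeg [-180.      0.     10.29] F [ 0.2 -0.1  0.2] gap 0.486 grip 0.0
shift cm [0.148 0.018 7.016] turn5 [-0.     0.    -0.002]
```

Call:
servo_tool --pt "0.15 0.02 1.2 0 0 0" --pt "0 0 1.2 0 0 0" --pt "0 0 1.2 0 0 0" --pt "0 0 1.2 0 0 0" --pt "0 0 1 0 0 0" --pt "0 0 0.7 0 0 0" --pt "0 0 0.5 0 0 0" --pt "0 0 0 0 0 0"

```text
time_s: 16.45
eef_pos: [494.3, -95.4, 6.4]
eef_rot: [-3.141, 0.001, 0.18]
contact_force: [0.2, -1.0, -0.6]
finger_gap: 0.492
grip_force: 0.0
```

Call:
servo_tool --pt "0 0 0 0 0 0" --pt "0 0 0 0 0 0" --pt "0 0 0 0 0 0" --pt "0 0 0 0 0 0" --pt "0 0 0 0 0 0" --gripper 255

```text
time_s: 16.95
eef_pos: [495.1, -95.6, 7.4]
eef_rot: [3.141, -0.001, 0.179]
contact_force: [-0.7, 0.5, 4.7]
finger_gap: 0.101
grip_force: 39.3
```

Call:
servo_tool --pt "0 0 -0.3 0 0 0" --pt "0 0 -0.7 0 0 0" --pt "0 0 -1.2 0 0 0" --pt "0 0 -2 0 0 0" --pt "0 0 -2 0 0 0" --pt "0 0 -2 0 0 0" --pt "0 0 -2 0 0 0" --pt "0 0 -1.5 0 0 1.22" --pt "0 0 0 0 0 1.22" --pt "0 0 0 0 0 0"

```text
time_s: 17.95
eef_pos: [495.1, -95.5, 125.3]
eef_rot: [3.141, -0.002, -0.034]
contact_force: [0.1, -0.4, -0.3]
finger_gap: 0.102
grip_force: 39.1
```

Call:
servo_tool --pt "0.49 -3.5 0 0 0 0" --pt "0.49 -3.5 0 0 0 0" --pt "0.49 -3.5 0 0 0 0" --pt "0.49 -3.5 0 0 0 0" --pt "0.49 -3.5 0 0 0 0" --pt "0.49 -3.5 0 0 0 0" --pt "0.49 -3.5 0 0 0 0" --pt "0.49 -3.5 0 0 0 0" --pt "0.49 -3.5 0 0 0 0" --pt "0.49 -3.5 0 0 0 0"

```text
time_s: 18.95
eef_pos: [555.1, 253.9, 124.0]
eef_rot: [3.141, 0.001, -0.03]
contact_force: [1.0, 0.0, -0.3]
finger_gap: 0.099
grip_force: 39.1
```

Call:
servo_tool --pt "0 0 1.5 0 0 0" --pt "0 0 1.5 0 0 0" --pt "0 0 1.5 0 0 0" --pt "0 0 1 0 0 0" --pt "0 0 0 0 0 0" --pt "0 0 0 0 0 0"

```text
time_s: 19.55
eef_pos: [555.5, 252.0, 68.9]
eef_rot: [3.141, 0.0, -0.034]
contact_force: [0.5, 0.5, 0.1]
finger_gap: 0.096
grip_force: 39.1
```

```bash
python3 go.py 556 253.7 36 -1.9; sed -i 's/rep("top",-100,-60);rep("scene",-100,100)/rep("top",-L\/2,0);rep("scene",-L\/2,L\/2)/;s/\[::4\]/[::6]/' held.py; python3 - <<'E'
from h import *
cv2.imwrite("pics/s8.png",ctrl.grab_frame("scene")[:,:,::-1]);cv2.imwrite("pics/t8.png",ctrl.grab_frame("top")[:,:,::-1])
z=ctrl.state()["eef_pos"][2]+20; print(z); open("z","w").write(str(z))
E
python3 held.py 8 555.5 252 $(cat z) -1.9 130 | sed -E 's/\([0-9.-]*, None, [0-9.]*\),? ?//g;s/([0-9]\.[0-9]{2})[0-9]+/\1/g'
```

```text
t 19.55 pos [555.5 252.   68.9] rotdeg [ 1.7998e+02  2.0000e-02 -1.9600e+00] F [0.5 0.5 0.1] gap 0.096 grip 39.1
shift cm [ 0.047 -0.173  3.287] turn5 [ 0.004  0.004 -0.012]
89.62519982550717
top offset along n [(-65, 0.0, 1.26), ]
 end -1 [(-80.0, 0.0), (-77.0, 0.0), (-74.0, 0.0), (-71.0, 0.0), (-68.0, 0.0), (-65.0, 0.0), (-62.0, 0.0), (-59.0, 0.0), (-56.0, 0.0)]
 end 1 [(53.5, 0.0), (56.5, 0.0), (59.5, 0.0), (62.5, 0.0), (65.5, 0.0), (68.5, 0.0), (71.5, 0.0), (74.5, 0.0), (77.5, 0.0)]
scene offset along z [(-57, -1.7, 1.33), (-49, -2.0, 1.33), (-41, -1.9, 1.29), (-33, -2.3, 1.30), (-25, -2.1, 1.34), (-17, -2.5, 1.36), (-9, -2.4, 1.32), (55, -0.2, 1.25), ]
 end -1 [(-80.0, 1.01), (-77.0, 1.01), (-74.0, 1.02), (-71.0, 1.04), (-68.0, 1.10), (-65.0, 1.20), (-62.0, 1.27), (-59.0, 1.30), (-56.0, 1.34)]
 end 1 [(53.5, 1.24), (56.5, 1.25), (59.5, 1.26), (62.5, 1.24), (65.5, 1.17), (68.5, 1.11), (71.5, 1.04), (74.5, 1.02), (77.5, 1.01)]
  return _methods._mean(a, axis=axis, dtype=dtype,
  ret = ret.dtype.type(ret / rcount)
```

Call:
servo_tool --pt "0.1 -0.17 0.8 0 0 0" --pt "0 0 0.8 0 0 0" --pt "0 0 0 0 0 0" --pt "0 0 0 0 0 0" --pt "0 0 0 0 0 0"

```text
time_s: 20.15
eef_pos: [556.5, 254.5, 53.0]
eef_rot: [-3.141, -0.0, -0.033]
contact_force: [-0.5, 0.2, -0.0]
finger_gap: 0.1
grip_force: 39.1
```

```bash
python3 go.py 556 253.7 36 -1.9;  python3 - <<'E'
from h import *
cv2.imwrite("pics/s9.png",ctrl.grab_frame("scene")[:,:,::-1]);cv2.imwrite("pics/t9.png",ctrl.grab_frame("top")[:,:,::-1])
z=ctrl.state()["eef_pos"][2]+20; print(z); open("z","w").write(str(z))
E
python3 held.py 9 555.5 252 $(cat z) -1.9 130 2>/dev/null| sed -E 's/\([0-9.-]*, None, [0-9.]*\),? ?//g;s/([0-9]\.[0-9]{2})[0-9]+/\1/g'
```

```text
t 20.15 pos [556.5 254.5  53. ] rotdeg [-179.99   -0.     -1.91] F [-0.5  0.2 -0. ] gap 0.1 grip 39.1
shift cm [-0.046  0.08   1.704] turn5 [-0.002 -0.    -0.002]
73.19329621017465
top offset along n []
 end -1 [(-80.0, 0.0), (-77.0, 0.0), (-74.0, 0.0), (-71.0, 0.0), (-68.0, 0.0), (-65.0, 0.0), (-62.0, 0.0), (-59.0, 0.0), (-56.0, 0.0)]
 end 1 [(53.5, 0.0), (56.5, 0.0), (59.5, 0.0), (62.5, 0.0), (65.5, 0.0), (68.5, 0.0), (71.5, 0.0), (74.5, 0.0), (77.5, 0.0)]
scene offset along z [(-57, 1.4, 1.32), (-49, 1.7, 1.33), (-41, 1.7, 1.32), (-33, 1.8, 1.32), (-25, 1.2, 1.35), (-17, 1.0, 1.34), (-9, 1.7, 1.28), ]
 end -1 [(-80.0, 0.0), (-77.0, 0.0), (-74.0, 0.0), (-71.0, 0.0), (-68.0, 0.0), (-65.0, 0.0), (-62.0, 0.0), (-59.0, 0.0), (-56.0, 0.0)]
 end 1 [(53.5, 0.0), (56.5, 0.0), (59.5, 0.0), (62.5, 0.0), (65.5, 0.0), (68.5, 0.0), (71.5, 0.0), (74.5, 0.0), (77.5, 0.0)]
```

Call:
servo_tool --pt "0 0.1 0 0 0 0" --pt "0 0 0 0 0 0" --pt "0 0 0 0 0 0"

```text
time_s: 20.55
eef_pos: [556.5, 253.3, 53.1]
eef_rot: [3.142, -0.0, -0.034]
contact_force: [0.1, 0.1, -0.7]
finger_gap: 0.101
grip_force: 39.1
```

```bash
sed -i 's/o\[2\]>1.35/o[2]>1.27/' held.py; python3 go.py 556 253.7 36 -1.9;  python3 - <<'E'
from h import *
cv2.imwrite("pics/s10.png",ctrl.grab_frame("scene")[:,:,::-1])
z=ctrl.state()["eef_pos"][2]+20; print(z); open("z","w").write(str(z))
E
cp pics/t9.png pics/t10.png
python3 held.py 10 555.5 252 $(cat z) -1.9 130 2>/dev/null|grep -A2 scene| sed -E 's/\([0-9.-]*, None, [0-9.]*\),? ?//g;s/([0-9]\.[0-9]{2})[0-9]+/\1/g'
```

```text
t 20.55 pos [556.5 253.3  53.1] rotdeg [ 1.80e+02 -1.00e-02 -1.92e+00] F [ 0.1  0.1 -0.7] gap 0.101 grip 39.1
shift cm [-0.05  -0.038  1.707] turn5 [ 0.    -0.002 -0.004]
73.03066845385513
scene offset along z [(-57, 0.3, 1.32), (-49, 0.2, 1.32), (-41, -0.0, 1.30), (-33, 0.2, 1.32), (-25, -0.3, 1.32), (-17, 0.4, 1.35), (-9, -0.2, 1.29), ]
 end -1 [(-80.0, 1.02), (-77.0, 1.01), (-74.0, 1.02), (-71.0, 1.02), (-68.0, 1.08), (-65.0, 1.14), (-62.0, 1.24), (-59.0, 1.29), (-56.0, 1.30)]
 end 1 [(53.5, 1.21), (56.5, 1.24), (59.5, 1.24), (62.5, 1.23), (65.5, 1.14), (68.5, 1.08), (71.5, 1.03), (74.5, 1.01), (77.5, 1.01)]
```

Call:
servo_tool --pt "-0.05 0 0.6 0 0 0" --pt "0 0 0.5 0 0 0" --pt "0 0 0.4 0 0 0" --pt "0 0 0.2 0 0 0" --pt "0 0 0.1 0 0 0" --pt "0 0 0 0 0 0"

```text
time_s: 21.2
eef_pos: [555.9, 253.9, 35.3]
eef_rot: [-3.141, 0.0, -0.033]
contact_force: [-1.9, 0.7, 3.8]
finger_gap: 0.099
grip_force: 39.6
```

Call:
servo_tool --pt "0 0 0.1 0 0 0" --pt "0 0 0.1 0 0 0" --pt "0 0 0.1 0 0 0" --pt "0 0 0 0 0 0"

```text
time_s: 21.6
eef_pos: [556.5, 253.6, 32.2]
eef_rot: [-3.141, -0.001, -0.033]
contact_force: [0.9, 0.2, 2.9]
finger_gap: 0.096
grip_force: 39.5
```

Call:
servo_tool --pt "0 0 0.1 0 0 0" --pt "0 0 0.1 0 0 0" --pt "0 0 0.1 0 0 0" --pt "0 0 0 0 0 0"

```text
time_s: 22.0
eef_pos: [555.7, 253.3, 28.4]
eef_rot: [3.141, 0.0, -0.033]
contact_force: [1.2, 0.7, -1.6]
finger_gap: 0.101
grip_force: 39.0
```

Snapped past the lips; bottom it gently.

Call:
servo_tool --pt "0 0 0.1 0 0 0" --pt "0 0 0.1 0 0 0" --pt "0 0 0 0 0 0"

```text
time_s: 22.3
eef_pos: [555.6, 253.5, 27.4]
eef_rot: [3.141, 0.0, -0.033]
contact_force: [-1.8, 0.6, 5.5]
finger_gap: 0.102
grip_force: 39.8
```

Call:
servo_tool --pt "0 0 0.05 0 0 0" --pt "0 0 0.05 0 0 0" --pt "0 0 0 0 0 0"

```text
time_s: 22.6
eef_pos: [555.7, 253.5, 27.3]
eef_rot: [3.141, 0.0, -0.033]
contact_force: [-4.3, -1.4, 13.9]
finger_gap: 0.099
grip_force: 40.5
```

Call:
servo_tool --pt "0 0 -0.1 0 0 0" --pt "0 0 0 0 0 0"

```text
time_s: 22.8
eef_pos: [555.6, 253.5, 27.4]
eef_rot: [3.141, 0.0, -0.033]
contact_force: [-2.3, -0.7, 7.0]
finger_gap: 0.102
grip_force: 39.9
```

Call:
servo_tool --pt "0 0 0 0 0 0" --pt "0 0 0 0 0 0" --pt "0 0 0 0 0 0" --pt "0 0 0 0 0 0" --gripper 130

```text
time_s: 23.2
eef_pos: [555.8, 253.2, 26.7]
eef_rot: [3.141, 0.0, -0.034]
contact_force: [0.6, -0.1, 0.2]
finger_gap: 0.488
grip_force: 0.0
```

Call:
servo_tool --pt "0 0 -0.5 0 0 0" --pt "0 0 -1 0 0 0" --pt "0 0 -2 0 0 0" --pt "0 0 -2.5 0 0 0" --pt "0 0 -3 0 0 0" --pt "0 0 -3 0 0 0" --pt "0 0 -3 0 0 0" --pt "0 0 -3 0 0 0" --pt "0 0 -3 0 0 0" --pt "0 0 -3 0 0 0"

```text
time_s: 24.2
eef_pos: [555.7, 253.4, 269.3]
eef_rot: [-3.141, -0.001, -0.033]
contact_force: [0.1, 0.4, 0.5]
finger_gap: 0.495
grip_force: 0.0
```

Call:
servo_tool --pt "-0.6 4 0 0 0 0" --pt "-0.6 4 0 0 0 0" --pt "-0.6 4 0 0 0 0" --pt "-0.6 4 0 0 0 0" --pt "-0.6 4 0 0 0 0" --pt "-0.6 4 0 0 0 0" --pt "-0.6 4 0 0 0 0" --pt "-0.6 4 0 0 0 0" --pt "-0.6 4 0 0 0 0" --pt "-0.6 4 0 0 0 0"

```text
time_s: 25.2
eef_pos: [482.1, -145.8, 268.1]
eef_rot: [3.141, -0.001, -0.033]
contact_force: [-0.1, 0.3, -0.5]
finger_gap: 0.485
grip_force: 0.0
```

Call:
servo_tool --pt "-0.6 4 0 0 0 0" --pt "-0.6 4 0 0 0 0" --pt "-0.6 4 0 0 0 0" --pt "-0.6 4 0 0 0 0" --pt "0 0 0 0 0 0" --pt "0 0 0 0 0 0"

```text
time_s: 25.8
eef_pos: [452.9, -304.1, 267.6]
eef_rot: [3.142, -0.001, -0.036]
contact_force: [-0.4, 0.3, 0.8]
finger_gap: 0.492
grip_force: 0.0
```

```bash
python3 - <<'E'
from h import *
cv2.imwrite("pics/s11.png",ctrl.grab_frame("scene")[:,:,::-1]);cv2.imwrite("pics/t11.png",ctrl.grab_frame("top")[:,:,::-1])
E
sed -i 's/rep("top",-L\/2,0)/rep("top",-L\/2,L\/2)/' held.py
for a in "552.9 172 49 -1.9 200" "555.5 252 47 -1.9 130"; do python3 held.py 11 $a 2>/dev/null| sed -E 's/\([0-9.-]*, None, [0-9.]*\),? ?//g;s/([0-9]\.[0-9]{2})[0-9]+/\1/g'; done
```

```text
top offset along n [(-100, 0.4, 1.36), (-92, 0.2, 1.49), (-84, 0.3, 1.5), (-76, 0.1, 1.50), (-68, 0.3, 1.50), (-60, 0.5, 1.5), (-52, -0.0, 1.5), (-44, -0.1, 1.50), (-36, -0.1, 1.50), (-28, -0.0, 1.51), (-20, -0.4, 1.51), (-12, -0.8, 1.50), (-4, -0.7, 1.49), (4, -0.4, 1.5), (12, -0.2, 1.50), (20, -0.5, 1.49), (28, -0.1, 1.5), (36, -0.2, 1.5), (44, -0.1, 1.50), (52, 0.2, 1.5), (60, 0.4, 1.5), (68, 0.6, 1.5), (76, 0.3, 1.50), (84, 0.2, 1.51), (92, 0.1, 1.50)]
 end -1 [(-115.0, 1.01), (-112.0, 1.01), (-109.0, 1.01), (-106.0, 1.03), (-103.0, 1.13), (-100.0, 1.34), (-97.0, 1.46), (-94.0, 1.49), (-91.0, 1.49)]
 end 1 [(88.5, 1.50), (91.5, 1.50), (94.5, 1.48), (97.5, 1.35), (100.5, 1.14), (103.5, 1.04), (106.5, 1.01), (109.5, 1.01), (112.5, 1.02)]
scene offset along z [(-92, 1.3, 1.35), (-84, -0.2, 1.34), (-76, 0.0, 1.35), (-68, -0.1, 1.35), (-60, 2.9, 1.32), (-52, 1.8, 1.28), (-44, 2.0, 1.32), (-36, 0.0, 1.35), (-28, 0.2, 1.36), (-20, -0.0, 1.37), (-12, 0.1, 1.34), (-4, -0.0, 1.35), (4, -0.2, 1.34), (12, -0.1, 1.34), (20, -0.8, 1.35), (28, -1.2, 1.34), (36, -0.9, 1.35), (44, -1.7, 1.35), (5
[... 788 characters left out ...]
39), (-59.0, 1.44), (-56.0, 1.45)]
 end 1 [(53.5, 1.46), (56.5, 1.44), (59.5, 1.39), (62.5, 1.27), (65.5, 1.12), (68.5, 1.03), (71.5, 1.01), (74.5, 1.02), (77.5, 1.02)]
scene offset along z [(-57, -0.9, 1.27), (-49, -1.1, 1.28), (-41, 1.0, 1.26), (-25, 3.3, 1.28), (-17, 0.8, 1.30), (-9, 0.7, 1.33), (-1, 0.1, 1.32), (7, 1.0, 1.33), (15, -0.1, 1.30), (23, -0.8, 1.29), (31, -0.7, 1.29), (39, -0.6, 1.25), (63, -0.2, 1.25)]
 end -1 [(-80.0, 1.01), (-77.0, 1.01), (-74.0, 1.02), (-71.0, 1.02), (-68.0, 1.04), (-65.0, 1.12), (-62.0, 1.20), (-59.0, 1.25), (-56.0, 1.26)]
 end 1 [(53.5, 1.19), (56.5, 1.23), (59.5, 1.25), (62.5, 1.25), (65.5, 1.21), (68.5, 1.11), (71.5, 1.05), (74.5, 1.02), (77.5, 1.01)]
```

```bash
python3 - <<'E'
from h import *
from scipy.ndimage import map_coordinates
im=cv2.imread("pics/t11.png").astype(np.float32);B=im[...,0]/im[...,2]
a=np.radians(-1.9);d=np.array([np.cos(a),np.sin(a)]);n=np.array([-d[1],d[0]]);c=np.array([555.5,252.])
S=np.arange(-95,95,.5)
for e,lo,hi,sg in(("rear back +74",60,88,-1),("front back -30",-45,-20,-1),("rear front +30",15,45,1),("front front -74",-88,-60,1)):
    o=[]
    for oy in(-110,-55,-45,-35,30,45,55):
        p=map_coordinates(B,np.array([proj("top",[*(c+s*d+oy*n),38])[::-1] for s in S]).T,order=1)
        k=(S>=lo)&(S<=hi);g=np.gradient(p[k])*sg;g=np.clip(g,0,None);g[g<g.max()*.4]=0;o.append(round(float((g*S[k]).sum()/g.sum()),1))
    print(e,o,np.median(o))
E
```

```text
rear back +74 [74.6, 72.4, 74.1, 71.9, 73.9, 73.3, 73.4] 73.4
front back -30 [-29.6, -29.3, -29.2, -29.3, -30.0, -30.4, -30.5] -29.6
rear front +30 [27.7, 27.5, 27.4, 27.3, 27.3, 28.0, 27.8] 27.5
front front -74 [-74.9, -75.6, -75.7, -75.9, -75.1, -75.0, -75.2] -75.2
```

```bash
python3 -c "
from rig import ctrl
print(ctrl.finish_job())"
```

```text
the job is handed in; nothing more can be done
None
```

Both tubes are snapped fully home in their clip pairs, each within about 1 mm of centre by the camera images; the job was handed in at about 26 s, but the hand-in returned no verdict.

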